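# Unhitch the tipping tray and empty the worn chuck inserts into the scrap bin

## Task

Empty the tipping tray of worn chuck inserts into the scrap bin behind it: grip the black barrel on top of the tray's ball coupler, pull the latch all the way sideways against its spring while the tongue still sits on the ball, and lift the tongue off the ball by that same barrel, tipping the tray to about 50 degrees until all four inserts have slid into the bin. Finish still gripping the barrel with the tray held up at that slope; do not put it down or let go, and leave the other things on the bench where they are.

Things in the scene. Friction and masses are not known exactly. Their poses are not given: they have to be found in the camera images.
- stand: fixed metal stand, base plate 430x170x8 mm; origin at the centre of its underside; +x from the coupler to the bin, +y left, z up. Along x: ball mount -0.170 m, tray -0.10 to the hinge at +0.040 (brackets at y=+/-0.074, 118 mm high), open scrap bin 0.064 to 0.212, 164 mm wide, floor 12 mm up, walls 74 (front), 106 (sides), 144 mm (rear) high. Turned up to 0.32 rad.
- latch_grip (a point): centre of the latch's black barrel grip: cylinder along the stand's y, 24 mm long, 24 mm across, 165 mm above the bench at rest. Pinch its flat ends from above, fingers closing along the stand's y; it turns freely between them, so the gripper may stay upright as the tray tips. Latch saddle 29 mm below this point, free at the sides. Lies 0.210 m before and 0.060 m above the hinge axis.
- tray_hinge (a point): centre of the tray's hinge axis, which runs along the stand's y, 105 mm above the bench; with the tray at angle t, the barrel is at stand-frame x = -0.210 cos t + 0.060 sin t, z = 0.210 sin t + 0.060 cos t from here
- ball (a point): centre of the ball, 30 mm across, on the fixed ball mount under the coupler, 105 mm above the bench
- latch (a joint): travel of the spring latch, m: 0 = home, its fork under the ball locks the tongue (only about 2 mm of lift); grows as the barrel is pulled to the stand's -y (right, seen from the robot) to the stop at 0.018; clear of the ball from 0.014. Spring 3 N at home, 8.4 N at the stop; springs home if let go. It rides on the tray.
- tray (a joint): tip angle of tray and tongue in rad: 0 = down on the ball, grows as the tongue is lifted (tray tips away from the robot, to the bin), stop at 1.05. Falls back if let go; lifting at the barrel takes about 4 N. The inserts begin to slide at about 0.45 to 0.65.
- insert_1: worn capping-chuck insert, a short ring-like plug 43 mm across and 31 mm high, 0.06 kg, not gripped; origin at the centre of its underside; starts standing on the tray floor
- insert_2: worn capping-chuck insert, a short ring-like plug 43 mm across and 31 mm high, 0.06 kg, not gripped; origin at the centre of its underside; starts standing on the tray floor
- insert_3: worn capping-chuck insert, a short ring-like plug 43 mm across and 31 mm high, 0.06 kg, not gripped; origin at the centre of its underside; starts standing on the tray floor
- insert_4: worn capping-chuck insert, a short ring-like plug 43 mm across and 31 mm high, 0.06 kg, not gripped; origin at the centre of its underside; starts standing on the tray floor
- jar: bystander, leave alone: clear round screw-lid jar with O-rings, 62 mm across, 68 mm high, standing on the bench; origin at the centre of its underside
- vee: bystander, leave alone: light V-grooved fixture block 52x90x30 mm, lying on the bench; origin at the centre of its underside
- sprayer: bystander, leave alone: trigger spray bottle, 63x76 mm, 197 mm high, standing on the bench; origin at the centre of its underside
- driver: bystander, leave alone: screwdriver 198 mm long, lying on the bench; origin at the centre of its underside
Mind the look-alikes: they are no part of the job. What is shaped like the insert_2 but orange is not meant.

How it is judged:
By the outcome, as a careful person would: the job done as asked, in the order asked, and still so for the second after the job is handed in, while the arm keeps its last pose, push and grip.
It also fails if it takes over 38 s, if anything falls off the work surface, if the arm or the gripper's body presses on something with over 40 N, if the wrist force passes 120 N, or if a joint passes its speed limit or range.

## Robot

A 6-joint arm with a two-finger parallel gripper is mounted at the origin on a cart in front of the work surface, level with it; the furniture and walls round the work are solid. World frame = base frame: x ahead of the robot, y to its left, z up, the work surface at z = 0. Lengths are in mm, angles in rad, forces in N, time in s.
With the tool pointing down it reaches from about 275 to 725 mm from the base axis. Payload 15.9 kg.
Tool frame: the origin (TCP) lies at the very end of the fingers, on their centre line; the grasp point (between the pads) lies 19 mm behind it; z points along the fingers, y is the line along which they close (so a half turn about z gives the same grasp; the last joint's range is limited). The gripper opens to 85 mm and grips with 20 to 120 N. Pads are 22 mm wide; open, the fingers measure 114 mm over their backs; the gripper's body (76 mm by 85 mm) begins 54 mm behind the grasp point. The pads swing forward as they close: fully open they stand 13 mm farther back than shut.
Start: joints at [1.143, 0.213, -0.034, 1.323, 0, 1.571], TCP at [207.427, 454.928, 231.306] pointing down, gripper open.
Joint ranges: [-2.98, 2.98], [-0.74, 1.72], [-1.14, 1.35], [-2.1, 2.04], [-1.57, 1.44], [-3.14, 3.14]. Speed limits (rad/s): [1.89, 1.89, 2.39, 2.57, 3.14, 3.14].

## Interface

Orientations are given as [roll, pitch, yaw] about the fixed x, y, z axes, in that order (R = Rz(yaw) Ry(pitch) Rx(roll)).
In Python, from cell import ctrl gives the robot as it stands.
- The arm moves only by the shell command python3 -m creep 'ROWS' [OPENING] [FORCE]. ROWS is JSON, a list of rows, each an object with "translation": the shift along the world's x, y, z in units of 40 mm (1.0 is 40 mm), a list of three; "rot": the turn, a rotation vector about the world's x, y, z in units of 5 degrees (1.0 is 5 degrees), a list of three. In form: [{"translation": [tx, ty, tz], "rot": [rx, ry, rz]}, ...]. A call has 1 to 10 rows; each row is the pose to reach, as a shift and turn from the pose commanded when the call began; what a row does not reach only later rows make up. A row lasts 1/8 s, in which the tool goes at most 62.5 mm and 10.7 degrees, less where a joint would pass 70% of its speed; a pose out of reach is approached as far as the arm can. A call with a gripper value outside its range is refused whole. OPENING is the finger opening in mm, from 0 to 85.4, set as the call begins (- or left out, the last holds). The fingers move at their own pace and stop on an object; FORCE is the grip in N (left out, the last holds). Time passes only in rows, so rows that repeat a pose let the fingers close. It gives the time, the measured TCP pose, the force, the opening and the grip force at its end, in the units of the state.
- ctrl.read_state(): the state, without advancing time (a new reading comes with each control period).
- ctrl.snapshot(name): name is "scene" or "top" or "wrist"; returns a dict with "color" (400x640x3 uint8, red, green, blue), "z_map" (400x640 float32, mm along the optical axis (not along the pixel's ray), 0 where there is no reading), "camera_matrix" (3x3 intrinsics, pixels), "extrinsics" (4x4, takes a point from camera to world coordinates). Camera axes: x right, y up, looking along -z (the intrinsics and any distortion apply to the point x, -y, -z); pixel columns grow to the right and rows downward; lengths in mm; the calibration is good to about 2 mm. A picture is of the moment at which its call begins.
- ctrl.hand_in(): hands the job in; it is judged then, once.
Trained networks look in the newest picture that a camera, given by its name, has taken for a name from the list of things; names that differ only in an ending like _2 or _b are one class to them, and where a whole thing is asked for, a point or a joint stands for the part that bears it (a point fixed in the world has none). Each returns a list of dicts, best first, with "score" (0 to 1); they miss things now and then, are a little off and sometimes report something else, mostly with a low value. They report only what shows in the picture. A call takes as long as a camera call. They do not tell look-alikes from the thing itself.
- ctrl.recognise(name, camera): "at" ([x, y, z] in mm, in the coordinates of the camera as it stood for that picture, good to about 4 mm: the middle of the surface that is visible of it).
The state is a dict: "clock": time; "joints": joint angles; "joint_vel": joint speeds; "effort": joint torques, N m; "ee_pos": TCP position; "tcp_rot": TCP orientation; "wrist_force": force on the tool from outside, world axes, zero at the start; "torque": the same for the moment, N m; "gripper_width": finger opening in mm; "grasp_force": force on a finger pad.
Only numpy, scipy, OpenCV 4.12 (cv2) and the standard library are available. Lean on these libraries where they do the work, as an engineer would, in place of code of your own. Each camera call takes 0.05 s, during which the arm holds its last target. There are 200 camera calls.

## Working session

There is one attempt and no reset: what is moved stays moved. The work goes in short steps, Python scripts to look and compute and a shell command to move; the robot and the scene stay as the last step left them, time stands still between calls to the robot, and variables do not carry over. Pictures are saved under pics/ and viewed, at most 10 in all, crops included, and the job is handed in when it is done.

```bash
mkdir -p pics; cat > h.py <<'E'
import numpy as np, cv2
from cell import ctrl
def snap(n,f=None):
    s=ctrl.snapshot(n)
    if f: cv2.imwrite('pics/'+f,s['color'][:,:,::-1])
    return s
def world(s,at):
    return (np.array(s['extrinsics'])@np.r_[at,1])[:3]
def cloud(s):
    z=s['z_map'];K=np.array(s['camera_matrix']);v,u=np.mgrid[:z.shape[0],:z.shape[1]]
    p=np.stack([(u-K[0,2])/K[0,0]*z,-(v-K[1,2])/K[1,1]*z,-z,np.ones_like(z)],-1)
    return (p@np.array(s['extrinsics']).T)[...,:3]
def pix(s,w):
    c=np.linalg.inv(s['extrinsics'])@np.r_[w,1];K=np.array(s['camera_matrix'])
    return (K[0,0]*c[0]/-c[2]+K[0,2], K[1,1]*-c[1]/-c[2]+K[1,2])
E
python3 - <<'E'
from h import *
np.set_printoptions(precision=1,suppress=True)
for cam in ['scene','top']:
    s=snap(cam,cam+'0.png')
    for n in ['stand','latch_grip','insert_1','ball','jar','vee','sprayer','driver']:
        for r in ctrl.recognise(n,cam)[:5]:
            w=world(s,r['at']); print(cam,n,round(r['score'],2),w,np.array(pix(s,w)))
st=ctrl.read_state();print(st['clock'],st['ee_pos'],st['tcp_rot'],st['gripper_width'])
E
```

```text
scene stand 0.91 [ 649.9 -209.1   49.8] [394.  225.9]
scene latch_grip 0.87 [ 498.4 -186.5  135.9] [359.6 230.6]
scene latch_grip 0.19 [ 357.2 -281.8   34.2] [356.3 307.9]
scene insert_1 0.67 [ 606.9 -219.8  148.4] [393.  210.5]
scene insert_1 0.59 [ 655.  -177.2  145.7] [388.9 195.5]
scene insert_1 0.55 [ 763.7 -372.7   24.1] [461.7 235.5]
scene insert_1 0.51 [ 651.3 -225.6  148.9] [403.4 202.6]
scene ball 0.95 [ 651.6 -206.6   46.5] [393.5 226. ]
scene jar 0.89 [455.1 154.7  59.8] [254.8 205.6]
scene vee 0.92 [ 358.2 -281.7   35.5] [356.5 307.3]
scene sprayer 0.69 [437.4 265.  111.7] [222.3 180.1]
scene driver 0.85 [351.4 124.5  11.6] [238.7 241.3]
top stand 0.91 [ 699.8 -196.    22.2] [378.6 160.1]
top latch_grip 0.67 [ 496.7 -177.6  135.7] [381.2 225.9]
top insert_1 0.77 [ 657.7 -166.   144.6] [374.5 164.1]
top insert_1 0.61 [ 606.  -159.7  144. ] [372.9 183.6]
top insert_1 0.58 [ 769.7 -359.2   31.3] [433.7 134.9]
top insert_1 0.53 [ 651.1 -221.1  142.8] [395.6 166.2]
top insert_1 0.48 [ 600.3 -217.   141.3] [394.9 185.5]
top ball 0.66 [ 695.1 -194.3   20.9] [378.  161.8]
top jar 0.75 [471.9 161.8  66.9] [253.  240.2]
top vee 0.78 [ 361.6 -265.7   28.8] [409.5 277.5]
top sprayer 0.88 [440.  268.2 137.3] [206.3 252.2]
top sprayer 0.59 [ 653.  -218.5  145.6] [394.8 165.3]
top driver 0.62 [354.4 137.7  18.7] [264.4 283.4]
0.9 [207.4 454.9 231.3] [-3.1  0.   2.7] 85.77753561648836
```

```bash
python3 - <<'E'
from h import *
np.set_printoptions(precision=1,suppress=True)
outs=[]
for cam,(u0,u1,v0,v1) in {'scene':(320,480,140,340),'top':(330,450,80,300)}.items():
    im=cv2.imread(f'pics/{cam}0.png')[v0:v1,u0:u1]; outs.append(cv2.resize(im,None,fx=2.5 if cam=='scene' else 500/220,fy=2.5 if cam=='scene' else 500/220,interpolation=cv2.INTER_CUBIC))
h=min(o.shape[0] for o in outs)
cv2.imwrite('pics/crop0.png',np.hstack([o[:h] for o in outs]))
P=[]
for cam in ['top','scene']:
    s=snap(cam); c=cloud(s).reshape(-1,3); col=s['color'].reshape(-1,3).astype(int)
    m=(c[:,0]>430)&(c[:,0]<570)&(abs(c[:,1]+180)<60)&(c[:,2]>120)&(c[:,2]<200)
    q=c[m];k=col[m]
    d=(q[:,2]>148)&(k.max(1)<90)
    print(cam,m.sum(),'dark high',d.sum(),q[d].min(0),q[d].max(0),q[d].mean(0))
    t=q[q[:,2]>160];
    print('top>160',len(t),t.min(0),t.max(0),t.mean(0))
    if cam=='top':
        mm=(s['z_map'].reshape(-1)>0)&(c[:,0]>700)&(c[:,2]>130)&(c[:,1]<-50)&(c[:,1]>-340)&(c[:,2]<160)
        r=c[mm]; print('rear wall',len(r),r.min(0),r.max(0)); 
        print(np.polyfit(r[:,1],r[:,0],1))
E
```

```text
top 642 dark high 84 [ 490.5 -180.4  158.4] [ 514.5 -157.5  178.9] [ 501.7 -168.3  173.2]
top>160 140 [ 488.4 -240.   160.1] [ 569.7 -157.3  178.9] [ 519.4 -182.8  170. ]
rear wall 419 [ 701.2 -306.   130. ] [1082.4  -68.8  159.2]
[   1.1 1131.2]
scene 666 dark high 133 [ 489.8 -239.9  148.1] [ 570.  -161.5  180.7] [ 514.5 -187.5  166.4]
top>160 120 [ 489.8 -238.7  160.3] [ 569.8 -161.5  180.7] [ 512.  -185.4  170.7]
```

View pics/crop0.png

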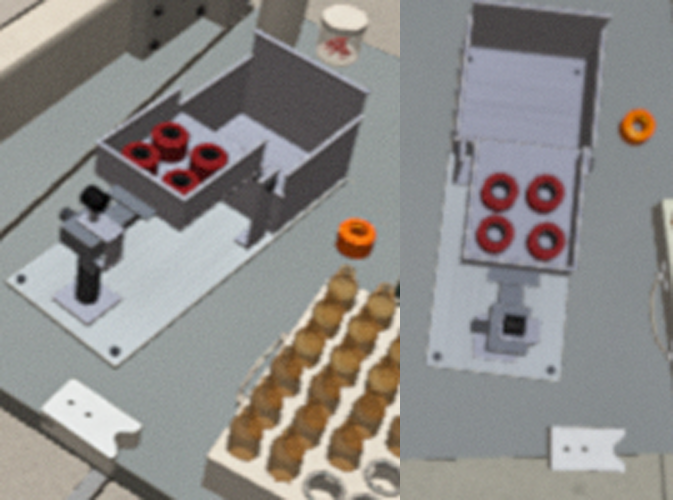

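View pics/scene0.png

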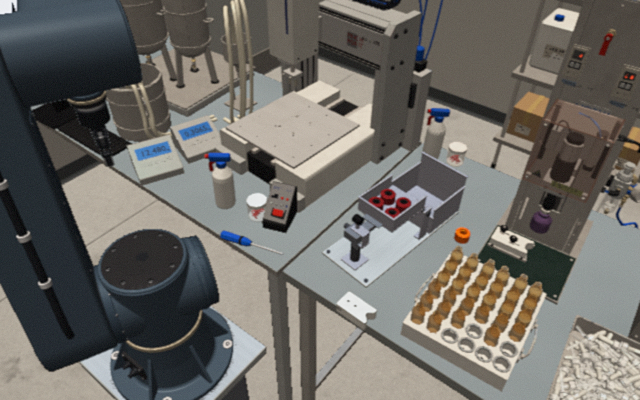

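The pictures show the stand with the black barrel at top-crop (513,323), red inserts in the tray, and the orange look-alike at scene (462,235) on the bench; nothing stands close to the coupler.

```bash
python3 - <<'E'
from h import *
np.set_printoptions(precision=1,suppress=True)
for cam in ['top','scene']:
    s=snap(cam); c=cloud(s); z=c[...,2]
    ok=(s['z_map']>0)
    b=c[ok&(abs(z)<4)&(c[...,0]>350)&(c[...,0]<900)&(c[...,1]<0)]; print('bench z',np.median(b[:,2]))
    m=ok&(c[...,0]>400)&(c[...,0]<860)&(c[...,1]<-60)&(c[...,1]>-330)&(z>4.5)&(z<165)
    m&=~((abs(c[...,0]-766)<40)&(c[...,1]<-315))
    m=cv2.morphologyEx(m.astype(np.uint8),cv2.MORPH_OPEN,np.ones((3,3)))
    n,l,st,_=cv2.connectedComponentsWithStats(m); i=1+np.argmax(st[1:,4])
    p=c[l==i][:,:2].astype(np.float32)
    (ctr,size,a)=cv2.minAreaRect(p); print(cam,ctr,size,a); print(cv2.boxPoints((ctr,size,a)))
    # barrel
    col=s['color'].astype(int).max(2)
    g=ok&(col<75)&(abs(c[...,0]-502)<28)&(abs(c[...,1]+170)<28)&(z>150)&(z<185)
    q=c[g]; print('barrel',g.sum(),q.min(0),q.max(0),np.median(q,0)); print(cv2.minAreaRect(q[:,:2].astype(np.float32)))
    hi=q[q[:,2]>172];print(len(hi),hi.mean(0))
E
```

```text
bench z -0.43225182575497456
top (663.60498046875, -193.29595947265625) (170.1855010986328, 417.3086853027344) 81.92740631103516
[[ 445.1 -248.2]
 [ 858.2 -306.8]
 [ 882.1 -138.3]
 [ 469.   -79.7]]
barrel 73 [ 490.6 -180.2  168.2] [ 513.8 -158.2  180.1] [ 502.5 -168.8  174.6]
((502.1086730957031, -168.74630737304688), (20.905593872070312, 21.108932495117188), 80.41942596435547)
58 [ 501.3 -168.4  175.4]
bench z 0.8558455491090626
scene (666.1323852539062, -185.56314086914062) (200.4497833251953, 419.8707275390625) 81.65668487548828
[[ 443.9 -254.3]
 [ 859.3 -315.2]
 [ 888.4 -116.9]
 [ 473.   -55.9]]
barrel 91 [ 487.1 -188.3  150.2] [ 511.5 -163.3  180.7] [ 496.7 -178.1  172. ]
((499.98785400390625, -176.76783752441406), (24.683658599853516, 22.171968460083008), 80.76757049560547)
46 [ 499.9 -176.4  176.5]
```

```bash
python3 -c "
from cell import ctrl;s=ctrl.read_state();print(s['tcp_rot'],s['clock'])"
python3 -m creep '[{"translation":[0.5,-1,1.75],"rot":[0,0,0.3]},{"translation":[1.2,-2.5,1.75],"rot":[0,0,0.6]},{"translation":[1.9,-4,1.75],"rot":[0,0,1]},{"translation":[2.6,-5.5,1.75],"rot":[0,0,1.4]},{"translation":[3.3,-7,1.75],"rot":[0,0,1.7]},{"translation":[4,-8.5,1.75],"rot":[0,0,2.1]},{"translation":[4.7,-10,1.75],"rot":[0,0,2.4]},{"translation":[5.4,-11.5,1.75],"rot":[0,0,2.7]},{"translation":[6,-13,1.75],"rot":[0,0,3]},{"translation":[6.3,-14,1.75],"rot":[0,0,3.26]}]' 85
```

```text
[ 3.14155107e+00 -5.72290243e-06  2.71379850e+00] 1.1
clock: 2.35
ee_pos: [453.2, -88.6, 301.4]
tcp_rot: [3.142, 0.001, 2.999]
wrist_force: [1.0, 0.7, -0.2]
gripper_width: 85.1
grasp_force: 0.0
```

```bash

python3 -m creep '[{"translation":[0.5,-1,0],"rot":[0,0,0]},{"translation":[1.1,-2,0],"rot":[0,0,0]},{"translation":[1.1,-2,0],"rot":[0,0,0]},{"translation":[1.1,-2,0],"rot":[0,0,0]}]'
python3 - <<'E'
from h import *
np.set_printoptions(precision=1,suppress=True)
s=snap('wrist','wrist1.png')
for n in ['latch_grip','insert_1']:
    for r in ctrl.recognise(n,'wrist')[:5]:
        w=world(s,r['at']); print(n,round(r['score'],2),w,np.array(pix(s,w)))
c=cloud(s);col=s['color'].astype(int).max(2);z=c[...,2]
g=(s['z_map']>0)&(col<75)&(abs(c[...,0]-502)<40)&(abs(c[...,1]+170)<40)&(z>150)&(z<185)
q=c[g]; print('barrel',g.sum(),q.min(0),q.max(0),np.median(q,0)); print(cv2.minAreaRect(q[:,:2].astype(np.float32)))
print(ctrl.read_state()['joints'])
E
```

```text
clock: 2.85
ee_pos: [496.5, -166.2, 301.2]
tcp_rot: [3.141, -0.0, 2.998]
wrist_force: [0.3, -0.6, 0.2]
gripper_width: 85.1
grasp_force: 0.0
latch_grip 0.91 [ 492.4 -174.5  138.6] [309.2 182.1]
insert_1 0.97 [ 758.1 -358.5   19.8] [219.2 347.2]
insert_1 0.74 [ 598.2 -218.1  146.7] [282.4 289.3]
insert_1 0.73 [ 645.3 -217.2  140.3] [291.3 324.1]
insert_1 0.67 [ 605.1 -159.   145.7] [340.3 287.5]
insert_1 0.62 [ 647.5 -162.8  148. ] [341.8 324.3]
barrel 714 [ 486.7 -184.8  165.7] [ 510.3 -159.3  179.4] [ 496.6 -171.6  176.2]
((498.4955139160156, -171.7969970703125), (23.292879104614258, 21.133058547973633), 81.74503326416016)
[-0.3  0.3  0.2  1.5  0.  -0.2]
```

View pics/wrist1.png

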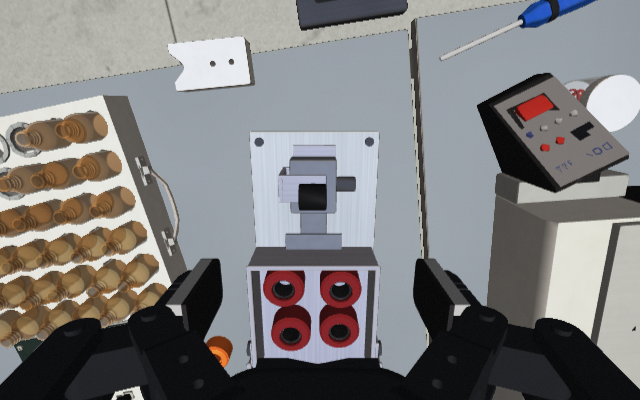

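```bash
python3 - <<'E'
from h import *
np.set_printoptions(precision=0,suppress=True,linewidth=150)
s=snap('wrist');c=cloud(s);ok=s['z_map']>0
d=c[ok]-[498.5,-171.5,0];a=-0.143
x=d[:,0]*np.cos(a)+d[:,1]*np.sin(a);y=-d[:,0]*np.sin(a)+d[:,1]*np.cos(a);z=d[:,2]
print('y:',np.arange(-60,64,6))
for X in range(-42,60,6):
    print(X,np.array([max(z[(abs(x-X)<3)&(abs(y-Y)<3)],default=-1) for Y in range(-60,64,6)]))
# inner edges of plate for axis and yaw
m=(z>166)&(abs(x)<16)&(abs(y)<16);print(x[m].min(),x[m].max(),y[m].min(),y[m].max(),z[m].max(), np.median(y[m]))
m=(z>4)&(z<14)&(x<-20)&(x>-44);print('plate y',np.percentile(y[m],[1,99]),'x front',np.percentile(x[(z>4)&(z<14)&(abs(y)<60)],1))
E
```

```text
y: [-60 -54 -48 -42 -36 -30 -24 -18 -12  -6   0   6  12  18  24  30  36  42  48  54  60]
-42 [11. 10. 10. 10. 10. 11. 10. 11. 10.  9. 10. 10. 11. 10. 10. 12. 11. 11. 10. 10. 10.]
-36 [10. 10. 10. 11. 12. 11. 11. 11. 10. 11. 11. 11. 11. 11. 10. 11. 11. 11. 11. 11. 11.]
-30 [11. 11. 12. 10. 11. 10. 10. 11. 11. 10. 11. 11. 11. 11. 10. 10. 11. 11. 10. 11. 10.]
-24 [ 10.  11.  10.  10. 385. 391. 395. 395. 397. 398. 132. 132. 133. 398. 397. 395. 395. 388.  11.  11.  10.]
-18 [391. 391. 370. 378. 385. 392. 395. 395. 394. 390. 390. 389. 390. 394. 395. 395. 395. 389. 382. 374. 390.]
-12 [390. 390. 371. 378. 385. 389. 139. 384. 389. 389. 389. 389. 389. 389. 386.  11. 389. 386. 382. 374. 372.]
-6 [374. 372. 370. 355. 383. 139. 138. 139. 178. 178. 178. 178. 178. 132. 130. 124. 124. 384. 381. 369. 371.]
0 [374. 372. 370.  10. 378. 139. 138. 138. 178. 179. 179. 179. 179. 133. 131. 125. 125. 125. 351. 369. 371.]
6 [373. 372. 371. 372. 346. 139. 138. 139. 179. 179. 179. 179. 178. 132. 131. 125. 125. 124. 345. 372. 370.]
12 [367.  11.  10.  -1. 137. 139. 139. 138. 175. 175. 175. 175. 175. 132. 132.  
[... 262 characters left out ...]
.   9.  -1.  -1.  -1.  -1. 131. 131. 131. 131. 131. 131. 131. 131.  -1.  -1.  -1.  -1.  11.  11.]
36 [ 11.  10.  10.  -1.  -1.  -1.  -1.  -1. 120. 119. 119. 120. 120.  -1.  -1.   9.  10.  10.   9.  11.  10.]
42 [ 10.  11.  10.  -1.  -1.  -1.  -1.  -1. 119. 119. 120. 120. 119.  -1.  -1.  10.  11.  11.  11.  10.  11.]
48 [ 11.  10.  10.  -1.  -1.  -1.  -1.  -1. 119. 120. 120. 119. 119.  -1.  -1.  11.  11.  10.  11.  12.  12.]
54 [ 11.  10.  10.  10.  10. 122. 124. 123. 124. 124. 123. 123. 123. 123. 123. 123.  11.  11.  10.  10.  10.]
-15.891562704775843 12.234462672710158 -15.89341337096842 15.999214926275876 389.7293640766893 1.1058692155238419
plate y [-230.   83.] x front -42.47042305847622
```

```bash

python3 -m creep '[{"translation":[0.06,-0.13,-1],"rot":[0,0,0]},{"translation":[0.06,-0.13,-2],"rot":[0,0,0]},{"translation":[0.06,-0.13,-2.8],"rot":[0,0,0]},{"translation":[0.06,-0.13,-3.4],"rot":[0,0,0]},{"translation":[0.06,-0.13,-3.85],"rot":[0,0,0]},{"translation":[0.06,-0.13,-3.85],"rot":[0,0,0]},{"translation":[0.06,-0.13,-3.85],"rot":[0,0,0]}]' 85
python3 - <<'E'
from h import *
s=snap('wrist','wrist2.png')
E
```

```text
clock: 3.92
ee_pos: [499.5, -171.4, 148.3]
tcp_rot: [-3.141, 0.001, 2.999]
wrist_force: [0.2, 0.1, 0.3]
gripper_width: 85.3
grasp_force: 0.0
```

View pics/wrist2.png

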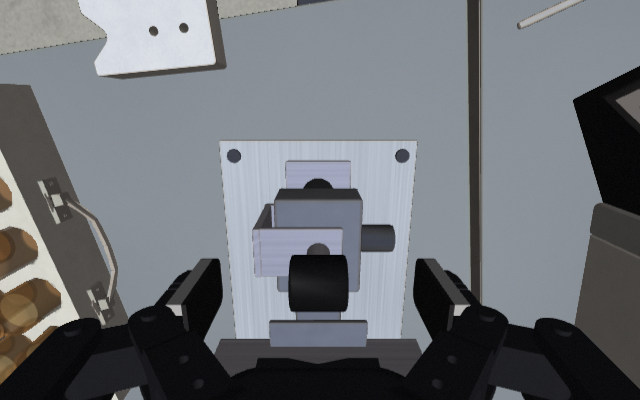

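The barrel (318,283) is centred between the open pads (rows ~260-320); closing.

```bash

python3 -m creep '[{"translation":[0,0,0],"rot":[0,0,0]},{"translation":[0,0,0],"rot":[0,0,0]},{"translation":[0,0,0],"rot":[0,0,0]},{"translation":[0,0,0],"rot":[0,0,0]},{"translation":[0,0,0],"rot":[0,0,0]},{"translation":[0,0,0],"rot":[0,0,0]}]' 10 60
python3 - <<'E'
from h import *
s=snap('wrist','wrist3.png')
E
```

```text
clock: 4.72
ee_pos: [499.2, -171.4, 147.5]
tcp_rot: [3.141, 0.0, 2.998]
wrist_force: [-1.2, 3.1, 6.0]
gripper_width: 23.1
grasp_force: 61.6
```

View pics/wrist3.png

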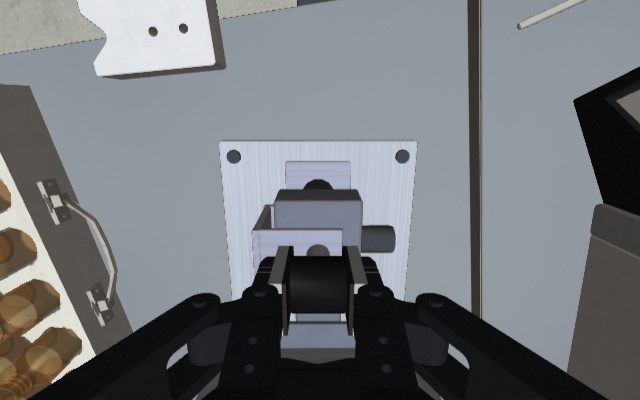

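```bash

python3 -m creep '[{"translation":[-0.02,-0.11,0],"rot":[0,0,0]},{"translation":[-0.035,-0.22,0],"rot":[0,0,0]},{"translation":[-0.05,-0.33,0],"rot":[0,0,0]},{"translation":[-0.06,-0.43,0],"rot":[0,0,0]},{"translation":[-0.06,-0.43,0],"rot":[0,0,0]},{"translation":[-0.06,-0.43,0],"rot":[0,0,0]}]'
python3 -c "
from h import *;snap('wrist','wrist4.png')"
```

```text
clock: 5.52
ee_pos: [496.7, -188.4, 147.4]
tcp_rot: [3.14, 0.0, 2.999]
wrist_force: [0.4, 8.4, 6.6]
gripper_width: 23.0
grasp_force: 61.9
```

View pics/wrist4.png

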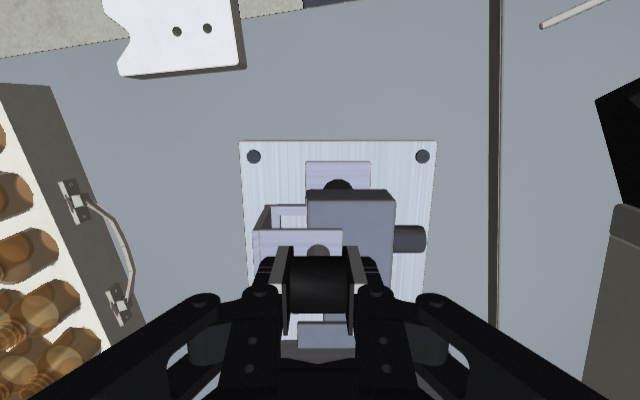

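The latch plate has slid left relative to the coupler block (now at 350,235), barrel still gripped. Nudging to the stop.

```bash

python3 -m creep '[{"translation":[-0.003,-0.02,0],"rot":[0,0,0]},{"translation":[-0.005,-0.035,0],"rot":[0,0,0]},{"translation":[-0.005,-0.035,0],"rot":[0,0,0]}]'
```

```text
clock: 5.95
ee_pos: [496.6, -189.3, 147.4]
tcp_rot: [3.139, 0.0, 2.999]
wrist_force: [-0.5, 11.5, 7.6]
gripper_width: 23.0
grasp_force: 62.0
```

```bash
python3 - <<'E'
import numpy as np
a=-0.1425
def d(t): t=np.radians(t); return np.array([-210*np.cos(t)+60*np.sin(t)+210,210*np.sin(t)+60*np.cos(t)-60])
for base in (0,5,25):
  for t in np.arange(base+2.5,base+26,2.5):
    if t>52.5: break
    x,z=(d(t)-d(base))/40; print(base,t,np.round([x*np.cos(a),x*np.sin(a),z],3))
E
```

```text
0 2.5 [ 0.07  -0.01   0.228]
0 5.0 [ 0.149 -0.021  0.452]
0 7.5 [ 0.238 -0.034  0.672]
0 10.0 [ 0.337 -0.048  0.889]
0 12.5 [ 0.445 -0.064  1.101]
0 15.0 [ 0.561 -0.081  1.308]
0 17.5 [ 0.687 -0.099  1.509]
0 20.0 [ 0.821 -0.118  1.705]
0 22.5 [ 0.964 -0.138  1.895]
0 25.0 [ 1.114 -0.16   2.078]
5 7.5 [ 0.089 -0.013  0.221]
5 10.0 [ 0.188 -0.027  0.437]
5 12.5 [ 0.295 -0.042  0.649]
5 15.0 [ 0.412 -0.059  0.856]
5 17.5 [ 0.538 -0.077  1.057]
5 20.0 [ 0.672 -0.096  1.253]
5 22.5 [ 0.815 -0.117  1.443]
5 25.0 [ 0.965 -0.138  1.626]
5 27.5 [ 1.124 -0.161  1.803]
5 30.0 [ 1.289 -0.185  1.972]
25 27.5 [ 0.158 -0.023  0.176]
25 30.0 [ 0.324 -0.047  0.346]
25 32.5 [ 0.497 -0.071  0.508]
25 35.0 [ 0.677 -0.097  0.662]
25 37.5 [ 0.863 -0.124  0.808]
25 40.0 [ 1.056 -0.151  0.945]
25 42.5 [ 1.254 -0.18   1.075]
25 45.0 [ 1.458 -0.209  1.195]
25 47.5 [ 1.666 -0.239  1.306]
25 50.0 [ 1.879 -0.27   1.408]
```

```bash

python3 -m creep '[{"translation":[0.07,-0.01,0.228],"rot":[0,0,0]},{"translation":[0.149,-0.021,0.452],"rot":[0,0,0]},{"translation":[0.149,-0.021,0.452],"rot":[0,0,0]}]'
```

```text
clock: 6.32
ee_pos: [502.1, -190.0, 164.8]
tcp_rot: [3.139, -0.002, 2.999]
wrist_force: [2.1, 9.6, -5.3]
gripper_width: 23.1
grasp_force: 59.6
```

```bash

python3 -m creep '[{"translation":[0.089,-0.013,0.221],"rot":[0,0,0]},{"translation":[0.188,-0.027,0.437],"rot":[0,0,0]},{"translation":[0.295,-0.042,0.649],"rot":[0,0,0]},{"translation":[0.412,-0.059,0.856],"rot":[0,0,0]},{"translation":[0.538,-0.077,1.057],"rot":[0,0,0]},{"translation":[0.672,-0.096,1.253],"rot":[0,0,0]},{"translation":[0.815,-0.117,1.443],"rot":[0,0,0]},{"translation":[0.965,-0.138,1.626],"rot":[0,0,0]},{"translation":[0.965,-0.138,1.626],"rot":[0,0,0]}]'
```

```text
clock: 7.45
ee_pos: [540.7, -195.6, 229.7]
tcp_rot: [3.139, -0.002, 2.999]
wrist_force: [-2.3, 10.6, -3.8]
gripper_width: 22.7
grasp_force: 59.7
```

```bash

python3 -m creep '[{"translation":[0.158,-0.023,0.176],"rot":[0,0,0]},{"translation":[0.324,-0.047,0.346],"rot":[0,0,0]},{"translation":[0.497,-0.071,0.508],"rot":[0,0,0]},{"translation":[0.677,-0.097,0.662],"rot":[0,0,0]},{"translation":[0.863,-0.124,0.808],"rot":[0,0,0]},{"translation":[1.056,-0.151,0.945],"rot":[0,0,0]},{"translation":[1.254,-0.18,1.075],"rot":[0,0,0]},{"translation":[1.458,-0.209,1.195],"rot":[0,0,0]},{"translation":[1.666,-0.239,1.306],"rot":[0,0,0]},{"translation":[1.879,-0.27,1.408],"rot":[0,0,0]}]'
python3 -m creep '[{"translation":[0,0,0],"rot":[0,0,0]},{"translation":[0,0,0],"rot":[0,0,0]},{"translation":[0,0,0],"rot":[0,0,0]},{"translation":[0,0,0],"rot":[0,0,0]},{"translation":[0,0,0],"rot":[0,0,0]},{"translation":[0,0,0],"rot":[0,0,0]},{"translation":[0,0,0],"rot":[0,0,0]},{"translation":[0,0,0],"rot":[0,0,0]}]'
python3 - <<'E'
from h import *
np.set_printoptions(precision=0,suppress=True)
o=[]
for cam,(u0,u1,v0,v1) in {'scene':(320,480,130,290),'top':(320,460,80,220)}.items():
    s=snap(cam)
    o.append(cv2.resize(s['color'][v0:v1,u0:u1,::-1],(400,400),interpolation=cv2.INTER_CUBIC))
    for r in ctrl.recognise('insert_1',cam): print(cam,round(r['score'],2),world(s,r['at']))
cv2.imwrite('pics/end.png',np.hstack(o))
E
```

```text
clock: 8.7
ee_pos: [615.9, -206.3, 286.0]
tcp_rot: [3.14, -0.003, 2.999]
wrist_force: [-0.7, 11.2, -2.4]
gripper_width: 22.7
grasp_force: 58.8
clock: 9.7
ee_pos: [615.9, -206.4, 285.9]
tcp_rot: [3.14, -0.002, 2.999]
wrist_force: [-1.8, 10.7, -1.2]
gripper_width: 23.2
grasp_force: 59.0
scene 0.65 [ 761. -372.   23.]
scene 0.51 [ 821. -249.   46.]
top 0.69 [ 814. -244.   40.]
top 0.68 [ 770. -227.   37.]
top 0.43 [ 849. -192.   48.]
```

View pics/end.png

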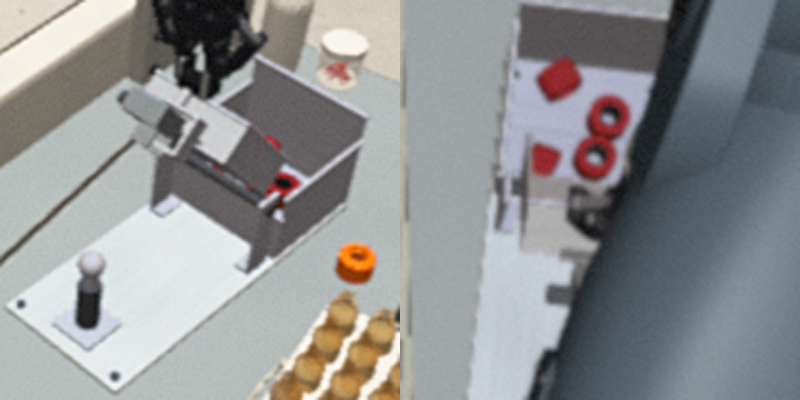

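The tray is tipped with the barrel held. All four red inserts are visible at the bin in the top view; I'm checking the height of the one at (545,158), close to the tray's lip.

```bash
python3 - <<'E'
from h import *
np.set_printoptions(precision=0,suppress=True)
for i in range(2):
  s=snap('top');c=cloud(s);k=s['color'].astype(int)
  m=((k[...,0]>90)&(k[...,1]<60)&(k[...,2]<70)&(abs(c[...,0]-790)<130)&(abs(c[...,1]+200)<130)).astype(np.uint8)
  n,l,st,_=cv2.connectedComponentsWithStats(m)
  for j in range(1,n):
    if st[j,4]<8: continue
    q=c[l==j];d=q-[499.2,-171.4,0];x=.99*d[:,0]-.1425*d[:,1]-170;y=.1425*d[:,0]+.99*d[:,1]
    print(st[j,:],'stand x',x.min(),x.max(),'y',y.min(),y.max(),'z',q[:,2].min(),q[:,2].max())
E
```

```text
[369 101  14  14 126] stand x 163.4728959639554 200.10912082714896 y 12.58656021717892 50.670215137957186 z 24.121653321152962 57.56345376468107
[381 115  18  28 205] stand x 86.46019886263497 167.4199557599536 y -38.530631102817985 5.708370029883731 z 24.219566805527393 47.42877922254729
[367 131   8   9  56] stand x 81.30828096430733 107.30153167295151 y 28.26071987330806 49.231650105156035 z 47.22017490240023 57.568370440784975
[369 100  14  15 129] stand x 163.26514606352282 212.6692978704678 y 12.662666129104196 50.4243997733218 z 24.771507113815005 57.448158558747764
[381 114  19  29 205] stand x 86.34907494260659 169.051749025066 y -41.16312355705133 5.945549672356478 z 21.075587707838167 47.2035977422388
[367 131   8   9  56] stand x 81.93325672711089 106.294499323325 y 28.24825558914666 48.92944923251295 z 48.930200439489454 57.70826173022192
```

```bash
python3 -c "
from cell import ctrl;print(ctrl.hand_in())"
```

```text
the job is handed in; nothing more can be done
None
```

I tipped the tray to about 50 degrees and all four inserts are in the scrap bin; I handed the job in at about 10 s with the barrel still gripped, the latch held at its stop and the tray held up.

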